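# Square a book into the corner of the repair jig and lock the toggle clamp

### The job

Get the burgundy book ready for its spine repair: with the fingertips, push it along the jig board until it lies flush against both metal stops, the back one and the one on the clamp's side. Then push the blue-handled clamp lever over and down past its dead point until it snaps into lock, its rubber foot pressing on the book. Only push: never pick up or tip the book, and leave the other things on the bench alone.

Things in the scene. Friction and masses are not known exactly. Their poses are not given: they have to be found in the camera images.
- jig: fixed squaring jig, may be yawed: plywood board 18 mm thick, two aluminium stop bars, steel toggle clamp. Origin on the bench under where the book's centre belongs; x points to the back stop, y left (away from the clamp), z up. Board spans x -90..128, y -232..86 mm, so the book at home overhangs it by 20 mm at the spine (-x) and 15 mm on the left (+y); a fingertip can reach past those edges
- back_stop (a point): middle of the top edge of the back stop's face at jig (110, 0, 30) mm; the face is the plane jig x = 110 mm, from y = -86 to 86 mm, 12 mm higher than the board
- side_stop (a point): middle of the top edge of the side stop's face at jig (-7, -101, 30) mm; the face is the plane jig y = -101 mm, from x = -90 to 76 mm, 12 mm higher than the board. The clamp stands behind it at jig x -26..26, y -129..-219 mm
- book: closed loose burgundy book, 219 (x) x 202 (y) x 10 mm, 0.15 to 0.25 kg, lying flat on the jig board, slides at 1 to 2 N. Origin: centre of its underside. x runs from spine (110 mm to -x, facing the robot) to fore-edge (110 mm to +x), y left (edges 101 mm either side). At home: origin at jig (0, 0, 18) mm, axes as the jig's. Starts 18 to 42 mm short of each stop, askew by up to 0.12 rad
- lever (a joint): clamp lever, rad: 0 to 0.2 at the start (open, handle up, leaning a little over the book); grows as the handle is pushed away from the book (jig -y) and down. From about 0.8 it falls on by its weight until the foot rests on the book near 1.2; then it takes 2 to 6 N at the grip, dead point 1.58, after which it snaps by itself to its stop at 1.75 (locked: handle out to jig -y, rising 6 degrees)
- lever_grip (a point): middle of the blue handle, 95 mm from the hinge axis; the handle is a round grip 15 to 18 mm thick, from 52 to 123 mm from the hinge. It swings in the jig's y-z plane at jig x = 0
- lever_hinge (a point): point on the lever's hinge axis (parallel to jig x), at jig (0, -202, 58) mm
- foot: rubber foot 20 mm across under the end of the clamp arm; origin at the centre of its underside. When locked it stands on the book at about jig (0, -60) mm; with the lever open the arm is up and the foot over 50 mm above the book
- wax (a point): centre of a loose cake of beeswax 38 mm across, 12 mm high, standing on the jig board beside the clamp; leave alone
- folder: loose bone folder 21 x 152 x 4 mm on the bench; leave alone
- tape: loose roll of linen tape 66 x 64 x 19 mm; leave alone
- spool: loose white thread spool 54 mm across, 62 mm high; leave alone
- brush: loose flat brush 36 x 161 x 11 mm; leave alone
- ripper: loose seam ripper with turquoise handle 10 x 100 x 10 mm; leave alone

How it is judged:
By the outcome, as a careful person would: the job done as asked, in the order asked, and still so for the second after the job is handed in, with the robot touching nothing.
It also fails if it takes over 64 s, if anything falls off the work surface, if the arm or the gripper's body presses on something with over 40 N, if the wrist force passes 120 N, or if a joint passes its speed limit or range.

### The arm

A 7-joint arm with a two-finger parallel gripper is mounted at the origin on the work surface; the furniture and walls round the work are solid. World frame = base frame: x ahead of the robot, y to its left, z up, the work surface at z = 0. Lengths are in m, angles in rad, forces in N, time in s.
With the tool pointing down it reaches from about 0.35 to 0.9 m from the base axis. Payload 7.2 kg.
Tool frame: the origin (TCP) lies at the very end of the fingers, on their centre line; the grasp point (between the pads) lies 19 mm behind it (manip.grasp_offset is the distance from the TCP to the grasp point, in m); z points along the fingers, y is the direction in which the jaws open and shut (so a half turn about z gives the same grasp; the last joint's range is limited). The gripper opens to 88 mm and grips with 3 to 60 N. Pads are 20 mm wide; open, the fingers measure 115 mm over their backs; the gripper's body (75 mm by 178 mm) begins 61 mm behind the grasp point.
Start: joints at [-1.172, 0.411, -0.013, 1.596, 0.006, 1.134, -0.082], TCP at [0.281, 0.558, 0.223] pointing down, gripper open.
Joint ranges: [-2.95, 2.95], [-0.29, 1.99], [-1.47, 1.44], [0.14, 2.54], [-1.03, 4.17], [0.13, 1.85], [-2.86, 2.86]. Speed limits (rad/s): [2.39, 2.39, 3.01, 3.01, 3.14, 3.14, 3.14].

### API

Orientations are given as a unit quaternion [w, x, y, z].
In Python, from cell import manip gives the robot as it stands. Calls block until the motion is done:
- manip.reach(position, orientation): joint-space move of the TCP to a pose.
- manip.move_l(position, ori=None, velocity=0.15, max_force=None): straight line of the TCP; ori=None keeps the orientation; velocity is the mean speed in m/s. With max_force (N) it stops when the force on the tool has changed by that much, and returns True; else False.
- manip.set_joints(angles): joint-space move.
- manip.set_gripper(opening, grasp_force=None): opening from 0.0 (shut) to 1.0 (fully open); grasp_force is the grip in N (None keeps the last); returns when the fingers have stopped.
- manip.sleep(seconds).
- manip.solve_ik(position, orientation): joint angles nearest the present ones, or None.
- manip.sense(): the state.
- manip.get_image(name): name is "side" or "top" or "wrist"; returns a dict with "image" (400x640x3 uint8, red, green, blue), "fx", "fy", "cx", "cy" (pixels), "D" ([k1, k2, p1, p2, k3] as OpenCV has them; the pictures are not rectified), "pose" (4x4, takes a point from camera to world coordinates). Camera axes: x right, y down, z forward; pixel columns grow to the right and rows downward; lengths in m; the calibration is good to about 2 mm. A picture is of the moment at which its call begins. There is no depth.
A pose or a line that the arm cannot do raises manip.IKError and nothing moves.
- manip.finish_job(): hands the job in, once; it reports no verdict.
The state is a dict: "time": time; "joints": joint angles; "dq": joint speeds; "joint_torque": joint torques, N m; "position": TCP position; "tool_rot": TCP orientation; "ft_force": force on the tool from outside, world axes, zero at the start; "ft_torque": the same for the moment, N m; "grip_width": opening from 0.0 (shut) to 1.0 (fully open).
Only numpy, scipy, OpenCV 4.12 (cv2) and the standard library are available. Lean on these libraries where they do the work, as an engineer would, in place of code of your own. Each camera call takes 0.05 s, during which the arm holds its last target.

## Working session

There is one attempt and no reset: what is moved stays moved. The work goes in short steps, each a Python script; the robot and the scene stay as the last script left them, time stands still between calls to the robot, and variables do not carry over. Pictures are saved under pics/ and viewed, and the job is handed in when it is done.

```bash
ls; mkdir -p pics
python3 - <<'E'
from cell import manip
import cv2,json,numpy as np
for n in ["top","side","wrist"]:
    d=manip.get_image(n)
    cv2.imwrite(f"pics/{n}0.png",d["image"][:,:,::-1])
    print(n,d["fx"],d["fy"],d["cx"],d["cy"],d["D"],np.round(d["pose"],4).tolist())
s=manip.sense();print(s["time"],s["position"],s["tool_rot"],s["ft_force"])
E
```

```text
pics
top 494.3737971285902 494.3737971285902 319.8373361647345 202.6916917092908 [-0.1094269  0.         0.         0.         0.       ] [[-0.0285, -0.9827, 0.183, 0.1722], [-0.9996, 0.0291, 0.0006, 0.0124], [-0.0059, -0.1829, -0.9831, 1.8067], [0.0, 0.0, 0.0, 1.0]]
side 449.14681880913434 449.14681880913434 319.53917958618143 199.5366689147642 [-0.03095179  0.          0.          0.          0.        ] [[0.9983, 0.0296, -0.0495, 0.5806], [0.0577, -0.5025, 0.8627, -1.1184], [0.0007, -0.8641, -0.5033, 0.8028], [0.0, 0.0, 0.0, 1.0]]
wrist 342.31766420830513 342.31766420830513 321.32281836687315 196.33881417902992 [-0.03468855  0.          0.          0.          0.        ] [[0.4508, 0.8632, 0.2271, 0.2187], [0.8926, -0.4355, -0.1164, 0.5884], [-0.0016, 0.2552, -0.9669, 0.3846], [0.0, 0.0, 0.0, 1.0]]
0.15 [0.28113028 0.55779098 0.22201163] [-9.08154138e-05  2.31264506e-01  9.72890724e-01 -5.98838216e-04] [0.07389053 0.09682961 0.6282902 ]
```

View pics/top0.png

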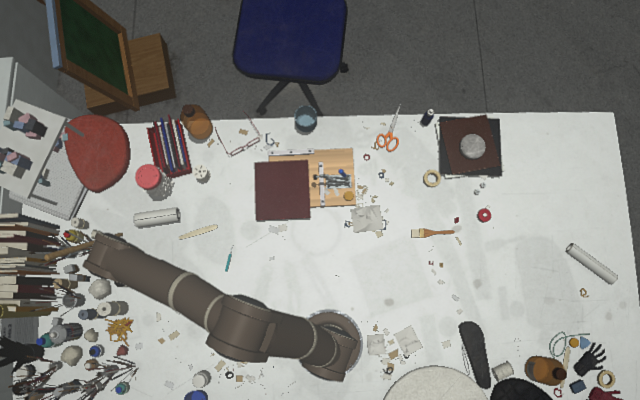

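View pics/side0.png

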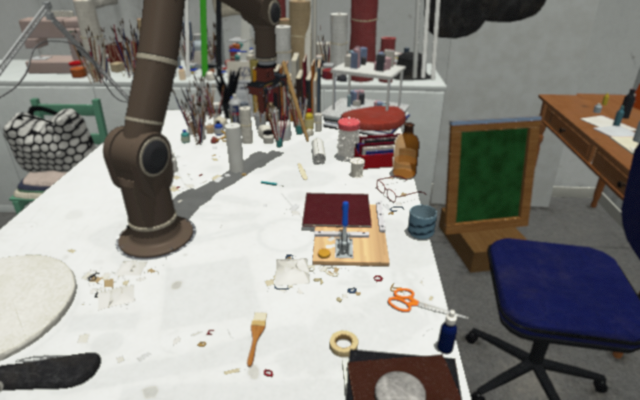

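Run:
```python
import cv2
a=cv2.imread("pics/top0.png")
cv2.imwrite("pics/top0c.png",cv2.resize(a[60:260,230:480],None,fx=3.2,fy=3,interpolation=cv2.INTER_CUBIC))
```

```text
(no output)
```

The top view shows the book (burgundy) at about (282,190), the jig board at (330,178) and the clamp at (333,178). The bone folder is at (198,231), the ripper at (229,259). I'll enlarge the jig.

Run:
```python
import cv2
a=cv2.imread("pics/top0.png")
cv2.imwrite("pics/top0d.png",cv2.resize(a[142:228,245:365],None,fx=6.5,fy=6.5,interpolation=cv2.INTER_CUBIC))
a=cv2.imread("pics/side0.png")
cv2.imwrite("pics/side0d.png",cv2.resize(a[185:275,295:395],None,fx=6.5,fy=6.5,interpolation=cv2.INTER_CUBIC))
```

```text
(no output)
```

View pics/top0d.png

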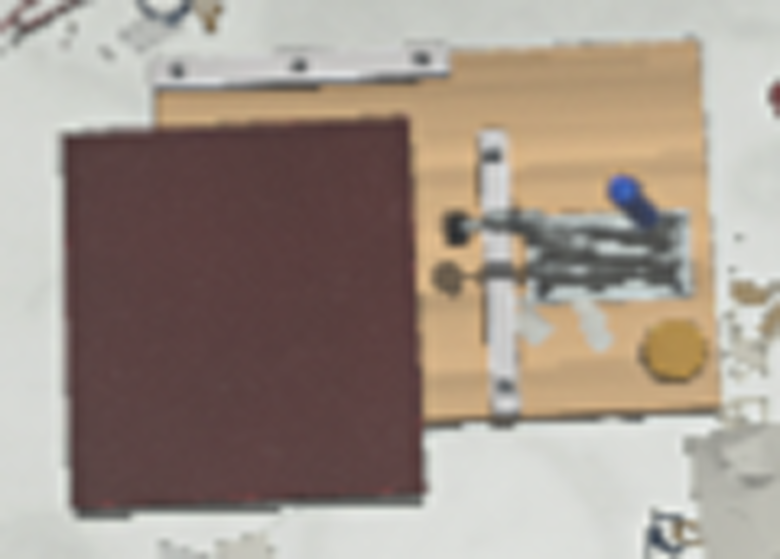

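View pics/side0d.png

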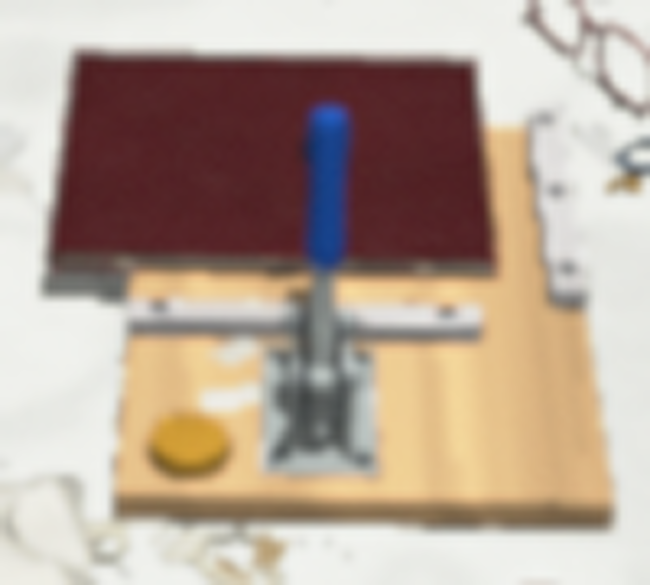

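```bash
cat > h.py <<'E'
import numpy as np,cv2
def ray(cam,uv,z):
    K=np.array([[cam["fx"],0,cam["cx"]],[0,cam["fy"],cam["cy"]],[0,0,1]])
    p=cv2.undistortPoints(np.array(uv,float).reshape(-1,1,2),K,np.array(cam["D"],float)).reshape(-1,2)
    T=np.array(cam["pose"]);d=np.c_[p,np.ones(len(p))]@T[:3,:3].T
    z=np.broadcast_to(z,len(p))
    return T[:3,3]+d*((z-T[2,3])/d[:,2])[:,None]
def proj(cam,P):
    K=np.array([[cam["fx"],0,cam["cx"]],[0,cam["fy"],cam["cy"]],[0,0,1]])
    T=np.linalg.inv(np.array(cam["pose"]))
    return cv2.projectPoints(np.array(P,float).reshape(-1,1,3),cv2.Rodrigues(T[:3,:3])[0],T[:3,3],K,np.array(cam["D"],float))[0].reshape(-1,2)
def fit2(local,world):
    # 2D rigid fit
    l=np.array(local,float);w=np.array(world,float)[:,:2]
    lc,wc=l.mean(0),w.mean(0);a=l-lc;b=w-wc
    th=np.arctan2((a[:,0]*b[:,1]-a[:,1]*b[:,0]).sum(),(a*b).sum())
    R=np.array([[np.cos(th),-np.sin(th)],[np.sin(th),np.cos(th)]])
    t=wc-R@lc
    return t,th,(a@R.T-b)
E
python3 - <<'E'
from cell import manip
from h import *
c=manip.get_image("top")
cr=lambda L:[(245+u/6.5,142+v/6.5) for u,v in L]
w=ray(c,cr([(698,40),(720,408),(155,86),(448,73),(479,133),(493,412)]),[.018,.018,.03,.03,.03,.03])
l=[(.128,-.232),(-.09,-.232),(.11,.086),(.11,-.086),(.076,-.101),(-.09,-.101)]
t,th,r=fit2(l,w);print(t,th,np.round(r*1e3,1).tolist())
b=ray(c,cr([(63,135),(408,119),(424,493),(74,507)]),.028)
t2,th2,r=fit2([(.1095,.101),(.1095,-.101),(-.1095,-.101),(-.1095,.101)],b);print(t2,th2,np.round(r*1e3,1).tolist())
R=np.array([[np.cos(th),-np.sin(th)],[np.sin(th),np.cos(th)]])
print((t2-t)@R)
E
```

```text
[0.57976641 0.113572  ] 0.013870722450572893 [[0.7, -1.7], [-0.6, -1.2], [-0.2, 2.5], [-0.3, -1.1], [2.1, 0.3], [-1.7, 1.3]]
[0.55537119 0.15057095] 0.017868024799561146 [[1.1, 1.6], [1.5, -2.3], [-0.6, -2.4], [-2.0, 3.1]]
[-0.02387968  0.03733376]
```

```bash
cat >> h.py <<'E'
def q(th): return [0.0,float(np.cos(th/2)),float(np.sin(th/2)),0.0]
E
python3 - <<'E'
from cell import manip
from h import *
for p in [(.52,.10,.30),(.44,.15,.012),(.58,.26,.012),(.58,-.04,.15),(.58,-.18,.1)]:
  for k in [0,.5,1,1.5,-.5]:
    j=manip.solve_ik(list(p),q(k*np.pi+.014)); print(p,k,None if j is None else np.round(j,2).tolist())
manip.reach([.52,.08,.30],q(np.pi+.014))
d=manip.get_image("wrist");cv2.imwrite("pics/w1.png",d["image"][:,:,::-1])
print(manip.sense()["time"])
import pickle;pickle.dump(d,open("w1.pkl","wb"))
E
```

```text
(0.52, 0.1, 0.3) 0 [-0.84, 0.2, 0.67, 1.75, -0.13, 1.23, -1.69]
(0.52, 0.1, 0.3) 0.5 [-0.69, 0.19, 0.49, 1.74, -0.09, 1.23, -0.17]
(0.52, 0.1, 0.3) 1 [-0.48, 0.18, 0.24, 1.73, -0.05, 1.23, 1.35]
(0.52, 0.1, 0.3) 1.5 [0.63, 0.43, -1.23, 1.66, 0.42, 1.34, 2.5]
(0.52, 0.1, 0.3) -0.5 [0.63, 0.43, -1.23, 1.66, 0.42, 1.34, 2.5]
(0.44, 0.15, 0.012) 0 [-0.82, 0.5, 0.49, 2.18, -0.44, 0.55, -1.56]
(0.44, 0.15, 0.012) 0.5 [-0.68, 0.47, 0.31, 2.18, -0.28, 0.53, -0.15]
(0.44, 0.15, 0.012) 1 [-0.48, 0.46, 0.06, 2.16, -0.05, 0.52, 1.2]
(0.44, 0.15, 0.012) 1.5 [-0.23, 0.47, -0.25, 2.15, 0.22, 0.55, 2.51]
(0.44, 0.15, 0.012) -0.5 [-0.23, 0.47, -0.25, 2.15, 0.22, 0.55, 2.51]
(0.58, 0.26, 0.012) 0 [-0.85, 0.72, 0.51, 1.76, -0.48, 0.78, -1.66]
(0.58, 0.26, 0.012) 0.5 [-0.67, 0.67, 0.25, 1.75, -0.23, 0.75, -0.29]
(0.58, 0.26, 0.012) 1 [-0.5, 0.66, 0.0, 1.74, -0.0, 0.74, 1.09]
(0.58, 0.26, 0.012) 1.5 [-0.28, 0.69, -0.31, 1.72, 0.28, 0.78, 2.43]
(0.58, 0.26, 0.012) -0.5 [-0.28, 0.69, -0.31, 1.72, 0.28, 0.78, 2.43]
(0.58, -0.04, 0.15) 0 [-0.54, 0.48, 0.72, 1.82, -0.38, 0.98, -1.22]
(0.58, -0.04, 0.15) 0.5 [-0.46, 0.46, 0.61, 1.82, -0.31, 0.96, 0.29]
(0.58, -0.04, 0.15) 1 [-0.26, 0.42, 0.32, 1.8, -0.16, 0.95, 1.72]
(0.58, -0.04, 0.15) 1.5 [-0.82, 0.75, 1.25, 1.84, -0.78, 1.16, -2.42]
(0.58, -0.04, 0.15) -0.5 [-0.82, 0.75, 1.25, 1.84, -0.78, 1.16, -2.42]
(0.58, -0.18, 0.1) 0 [-0.32, 0.62, 0.78, 1.8, -0.53, 0.94, -0.86]
(0.58, -0.18, 0.1) 0.5 [-0.27, 0.59, 0.69, 1.8, -0.47, 0.92, 0.65]
(0.58, -0.18, 0.1) 1 [-0.15, 0.55, 0.51, 1.79, -0.34, 0.89, 2.1]
(0.58, -0.18, 0.1) 1.5 [-0.54, 0.88, 1.25, 1.81, -0.92, 1.17, -2.11]
(0.58, -0.18, 0.1) -0.5 [-0.54, 0.88, 1.25, 1.81, -0.92, 1.17, -2.11]
2.2
```

View pics/w1.png

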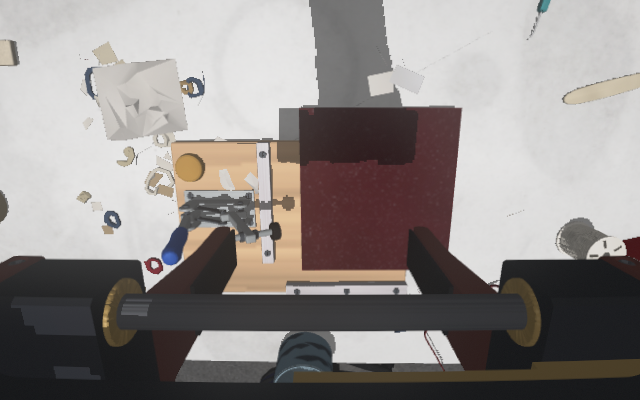

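The wrist view is usable: the book spans about (300,107)-(461,108)-(407,270)-(301,269), the side stop is at (265,145-262), the back stop at y≈283 and the blue handle at (175,248). I'll enlarge the crops.

Run:
```python
import cv2
a=cv2.imread("pics/w1.png")
cv2.imwrite("pics/w1a.png",cv2.resize(a[95:305,160:360],None,fx=2.85,fy=2.85,interpolation=cv2.INTER_CUBIC))
cv2.imwrite("pics/w1b.png",cv2.resize(a[95:305,290:470],None,fx=2.85,fy=2.85,interpolation=cv2.INTER_CUBIC))
```

```text
(no output)
```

View pics/w1a.png

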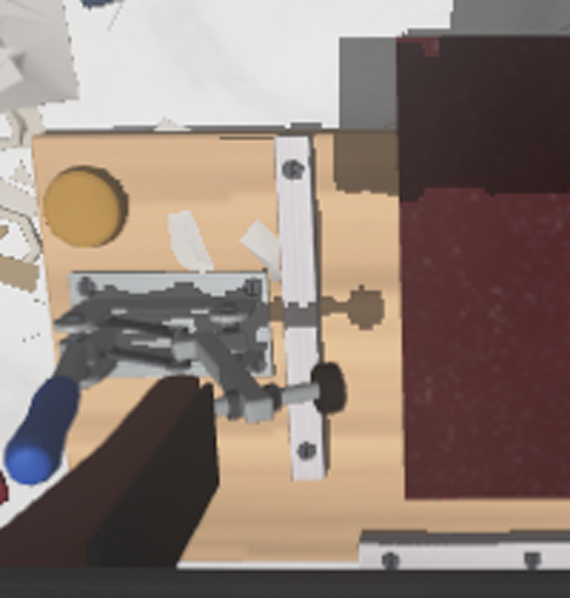

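View pics/w1b.png

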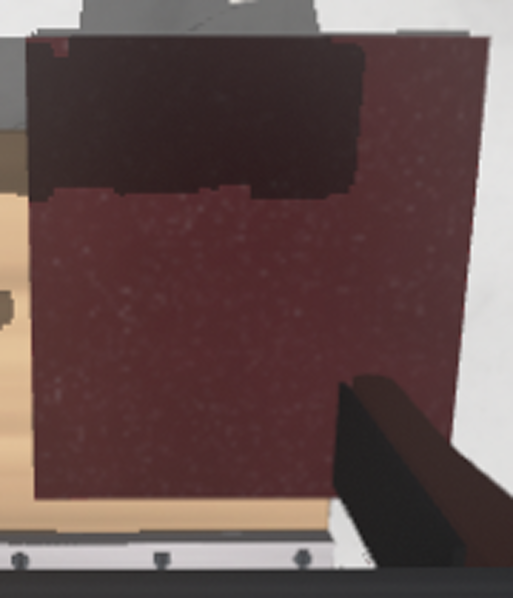

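Run:
```python
from h import *
import pickle
c=pickle.load(open("w1.pkl","rb"))
A=lambda u,v:(160+u/2.85,95+v/2.85)
B=lambda u,v:(290+u/2.85,95+v/2.85)
w=ray(c,[A(35,135),A(311,138),A(324,478),A(360,543),B(333,541)],[.018,.03,.03,.03,.03])
l=[(-.09,-.232),(-.09,-.101),(.076,-.101),(.11,-.086),(.11,.086)]
t,th,r=fit2(l,w);print(t,th,np.round(r*1e3,1).tolist())
b=ray(c,[A(398,38),A(405,498),B(488,38),B(26,38),B(35,498)],.028)
t2,th2,r=fit2([(-.1095,-.101),(.1095,-.101),(-.1095,.101),(-.1095,-.101),(.1095,-.101)],b);print(t2,th2,np.round(r*1e3,1).tolist())
R=np.array([[np.cos(th),-np.sin(th)],[np.sin(th),np.cos(th)]])
print((t2-t)@R)
```

```text
[0.58340496 0.11719406] 0.014031903137398044 [[-0.8, -2.4], [-1.3, 0.7], [1.1, 0.8], [0.1, -0.7], [0.9, 1.5]]
[0.56013368 0.15464273] 0.017201134866826725 [[-0.4, -0.7], [0.6, -0.0], [-0.4, 1.2], [-0.4, -0.1], [0.6, -0.3]]
[-0.02274353  0.03777151]
```

```bash
cat >> h.py <<'E'
J0=np.array([.582,.1155]);JT=.014
def J(x,y,z):
    c,s=np.cos(JT),np.sin(JT)
    return [float(J0[0]+c*x-s*y),float(J0[1]+s*x+c*y),float(z)]
def toJ(p):
    c,s=np.cos(JT),np.sin(JT);d=np.array(p)[:2]-J0
    return np.round([c*d[0]+s*d[1],-s*d[0]+c*d[1],p[2]],4)
E
python3 - <<'E'
from cell import manip
from h import *
c=manip.get_image("top")
print(np.round(ray(c,[(203,175),(216,226),(230,250),(178,215)],0.0),3))
o=q(np.pi+JT)
manip.reach(J(-.172,.037,.10),o)
manip.move_l(J(-.172,.037,.012),velocity=.12)
print(manip.sense()["ft_force"])
r=manip.move_l(J(-.114,.037,.012),velocity=.03,max_force=6)
s=manip.sense();print(r,toJ(s["position"]),s["ft_force"],s["time"])
manip.move_l(J(-.165,.037,.012),velocity=.1)
d=manip.get_image("wrist");cv2.imwrite("pics/w2.png",d["image"][:,:,::-1])
E
```

```text
[[0.628 0.453 0.   ]
 [0.432 0.401 0.   ]
 [0.342 0.348 0.   ]
 [0.477 0.545 0.   ]]
[ 0.63554884 -0.51029595  0.64803183]
True [-0.1206  0.0368  0.0115] [ 0.47375992 -0.18838378 -0.57941298] 5.6333
```

View pics/w2.png

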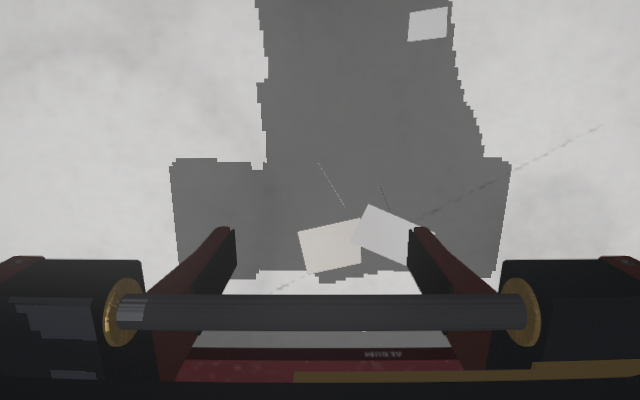

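The spine push ended within 1 mm of the expected stop contact. The left edge is next.

Run:
```python
from cell import manip
from h import *
o=q(np.pi/2+JT)
manip.move_l(J(-.17,.037,.10),velocity=.2)
manip.reach(J(-.05,.185,.13),o)
manip.move_l(J(-.0,.185,.012),velocity=.15)
print(manip.sense()["ft_force"])
r=manip.move_l(J(.0,.106,.012),velocity=.03,max_force=7)
s=manip.sense();print(r,toJ(s["position"]),s["ft_force"],s["time"])
manip.move_l(J(0,.15,.012),velocity=.1)
manip.move_l(J(0,.15,.10),velocity=.2)
d=manip.get_image("top");cv2.imwrite("pics/t3.png",d["image"][:,:,::-1])
cv2.imwrite("pics/t3c.png",cv2.resize(d["image"][142:228,245:365,::-1],None,fx=6.5,fy=6.5,interpolation=cv2.INTER_CUBIC))
```

```text
[ 0.06935729 -0.69235577  0.09687225]
True [-0.0006  0.1137  0.0117] [0.25586483 1.35512664 0.99522716] 11.375
```

View pics/t3c.png

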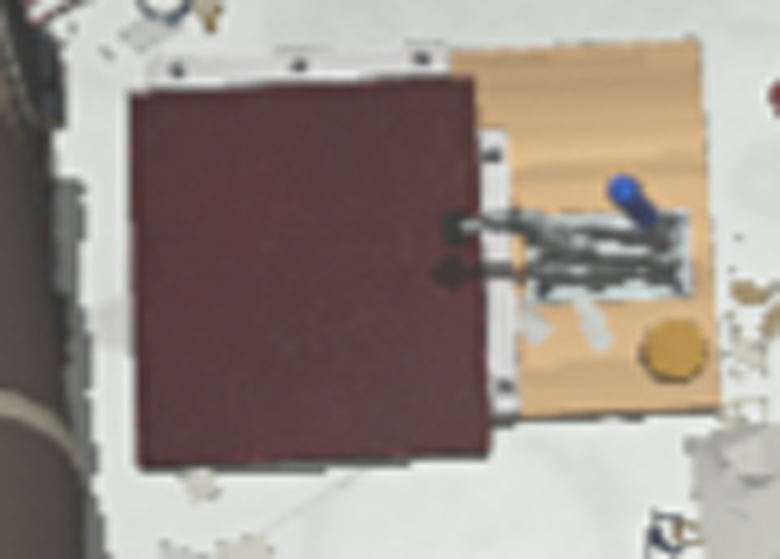

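Book looks seated against both stops at this resolution; I'll give each edge a second seating push, a little firmer, then check with the wrist camera.

Run:
```python
from cell import manip
from h import *
import pickle
manip.reach(J(-.165,.0,.10),q(np.pi+JT))
manip.move_l(J(-.150,.0,.012),velocity=.15)
r=manip.move_l(J(-.108,.0,.012),velocity=.025,max_force=9)
s=manip.sense();print(r,toJ(s["position"]),s["time"])
manip.move_l(J(-.15,.0,.012),velocity=.1)
manip.move_l(J(-.15,.0,.10),velocity=.2)
manip.reach(J(0,.15,.10),q(np.pi/2+JT))
manip.move_l(J(-.0,.137,.012),velocity=.15)
r=manip.move_l(J(.0,.1,.012),velocity=.025,max_force=9)
s=manip.sense();print(r,toJ(s["position"]),s["time"])
manip.move_l(J(0,.14,.012),velocity=.1)
manip.move_l(J(0,.14,.10),velocity=.2)
manip.reach(J(-.06,-.02,.26),q(np.pi/2+JT))
d=manip.get_image("wrist");pickle.dump(d,open("w4.pkl","wb"));cv2.imwrite("pics/w4.png",d["image"][:,:,::-1])
print(manip.sense()["time"])
```

```text
True [-0.1204 -0.0002  0.0115] 15.7583
True [-0.0005  0.1137  0.0118] 19.8583
21.85
```

View pics/w4.png

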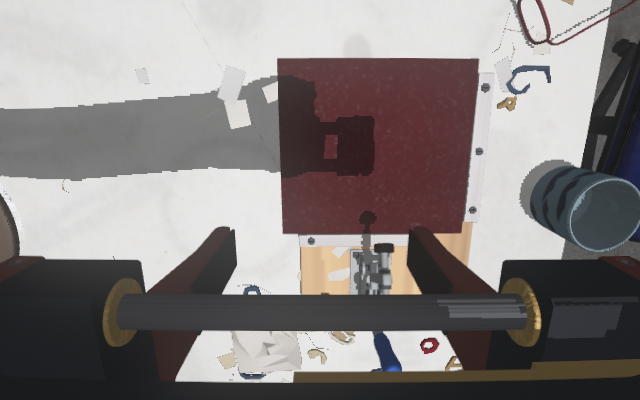

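Run:
```python
import cv2
a=cv2.imread("pics/w4.png")
cv2.imwrite("pics/w4a.png",cv2.resize(a[50:255,435:505],None,fx=2.9,fy=2.9,interpolation=cv2.INTER_CUBIC))
cv2.imwrite("pics/w4b.png",cv2.resize(a[200:260,270:480],None,fx=3.8,fy=3.8,interpolation=cv2.INTER_CUBIC))
```

```text
(no output)
```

View pics/w4a.png

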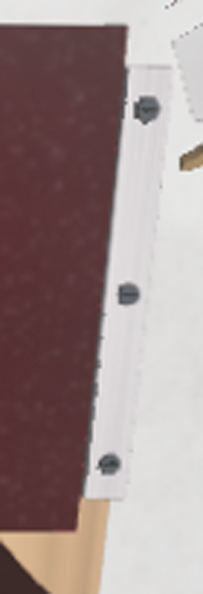

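View pics/w4b.png

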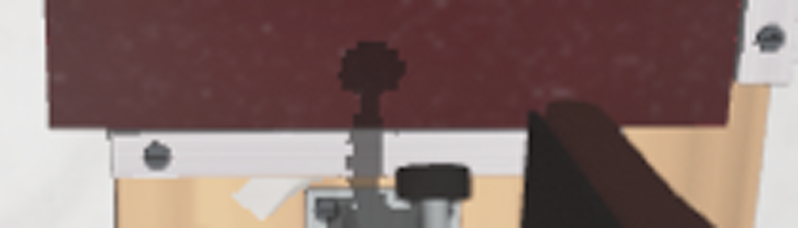

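Both edges appear flush: an even thin dark line along each stop, no wedge. I'll triangulate the foot and the handle tip before pushing the lever.

```bash
sed -i 's/^J0=.*;JT/J0=np.array([.581,.1175]);JT/' h.py
python3 - <<'E'
from cell import manip
from h import *
import pickle
from scipy.optimize import least_squares
c1=pickle.load(open("w1.pkl","rb"));c0=manip.get_image("top");c2=manip.get_image("side")
T=lambda u,v:(245+u/6.5,142+v/6.5)
A=lambda u,v:(160+u/2.85,95+v/2.85)
for n,a,b,s in [("foot",T(455,228),A(328,388),None),("tip",T(622,188),A(28,462),(295+330/6.5,185+105/6.5))]:
    f=lambda P:np.r_[(proj(c0,P)-a).ravel(),(proj(c1,P)-b).ravel(),(proj(c2,P)-s).ravel() if s else []]
    r=least_squares(f,[.58,-.05,.1]);print(n,toJ(r.x),np.round(r.fun,1))
E
```

```text
foot [ 0.0011 -0.0875  0.1087] [-0.6 -0.7 -0.2 -0.2]
tip [ 0.0018 -0.1748  0.1771] [-1.  -0.6 -0.1  0.7 -2.4  1.1]
```

Run:
```python
from cell import manip
from h import *
o=q(np.pi/2+JT)
manip.set_gripper(0.0)
manip.reach(J(0,-.138,.24),o)
manip.move_l(J(0,-.138,.150),velocity=.12,max_force=10)
print(toJ(manip.sense()["position"]))
r=manip.move_l(J(0,-.225,.150),velocity=.05,max_force=20)
s=manip.sense();print(r,toJ(s["position"]),s["ft_force"],s["time"])
d=manip.get_image("side");cv2.imwrite("pics/s5.png",cv2.resize(d["image"][130:290,250:450,::-1],None,fx=3.5,fy=3.5,interpolation=cv2.INTER_CUBIC))
```

```text
[ 0.0005 -0.1379  0.1507]
False [ 0.     -0.2247  0.15  ] [-0.0107747   0.2615497  -0.07708909] 26.675
```

View pics/s5.png

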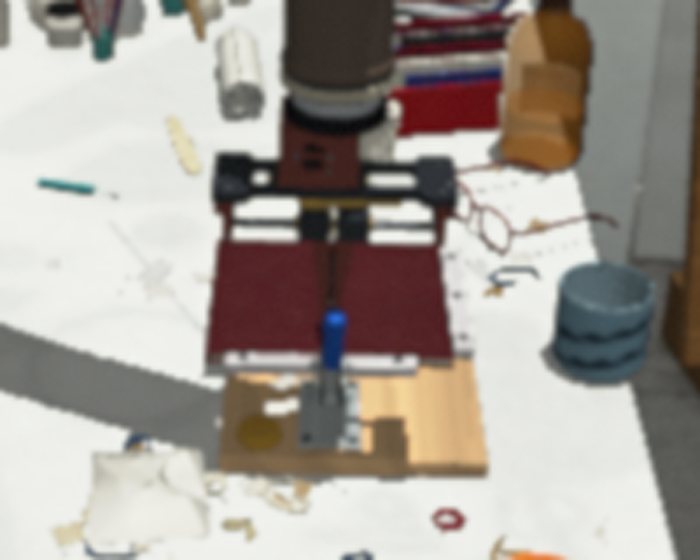

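The handle is leaning outward ahead of the fingers. I'll continue to the fall point.

Run:
```python
from cell import manip
from h import *
r=manip.move_l(J(0,-.260,.150),velocity=.05,max_force=20)
s=manip.sense();print(r,toJ(s["position"]),s["ft_force"],s["time"])
manip.sleep(.3)
manip.move_l(J(0,-.240,.19),velocity=.15)
d=manip.get_image("side");cv2.imwrite("pics/s6.png",cv2.resize(d["image"][130:290,250:450,::-1],None,fx=3.5,fy=3.5,interpolation=cv2.INTER_CUBIC))
d=manip.get_image("wrist");cv2.imwrite("pics/w6.png",d["image"][:,:,::-1])
```

```text
False [ 0.     -0.2598  0.1499] [ 0.48437342 -0.44647254  0.71071314] 27.575
```

View pics/s6.png

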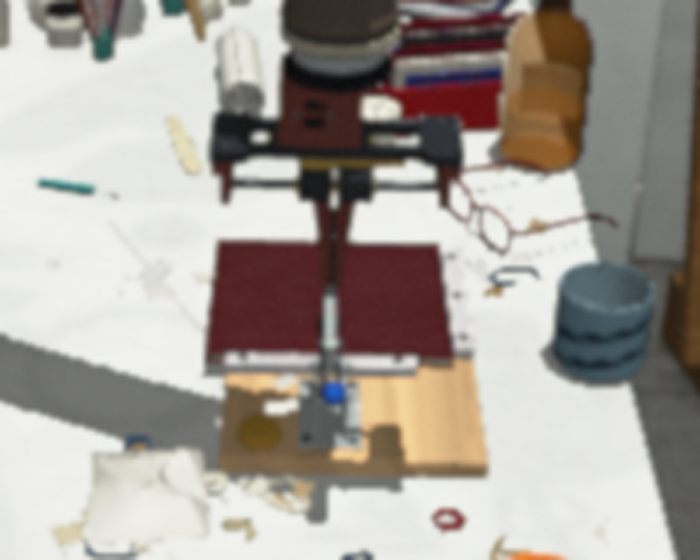

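View pics/w6.png

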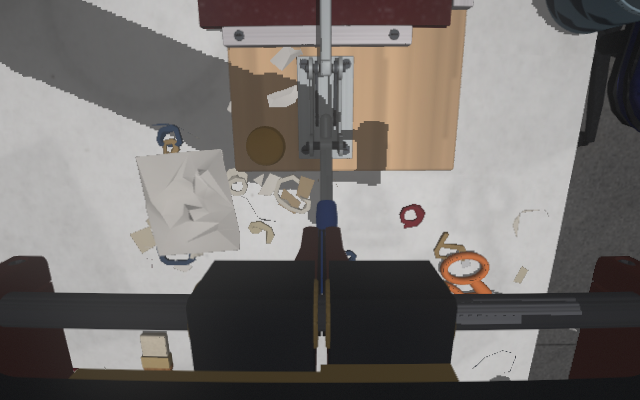

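The lever has fallen, with the handle now pointing out to jig -y and the foot resting on the book. Now I'll press the handle down from above.

Run:
```python
from cell import manip
from h import *
manip.move_l(J(0,-.272,.165),velocity=.15)
r=manip.move_l(J(0,-.280,.110),velocity=.05,max_force=20)
s=manip.sense();print(r,toJ(s["position"]),s["ft_force"],s["time"])
if not r:
    for z in (.100,.092,.086,.081):
        r=manip.move_l(J(0,-.286,z),velocity=.03,max_force=20)
        s=manip.sense();print(r,toJ(s["position"]),s["ft_force"],s["time"])
        if r:break
d=manip.get_image("side");cv2.imwrite("pics/s7.png",cv2.resize(d["image"][130:290,250:450,::-1],None,fx=3.5,fy=3.5,interpolation=cv2.INTER_CUBIC))
```

```text
False [ 0.0003 -0.28    0.1103] [ 0.03860885 -0.48316476  2.99227009] 30.1
False [-0.0005 -0.2858  0.0995] [ 0.13838359 -0.25684086  0.41800617] 30.6417
False [-0.0005 -0.2859  0.0915] [-0.32829761 -0.67328518 -0.30425955] 31.0583
False [-2.000e-04 -2.859e-01  8.570e-02] [-0.81812221  0.54489164  0.23113438] 31.4083
False [-2.000e-04 -2.859e-01  8.070e-02] [ 0.63826914  0.12239007 -0.422892  ] 31.725
```

View pics/s7.png

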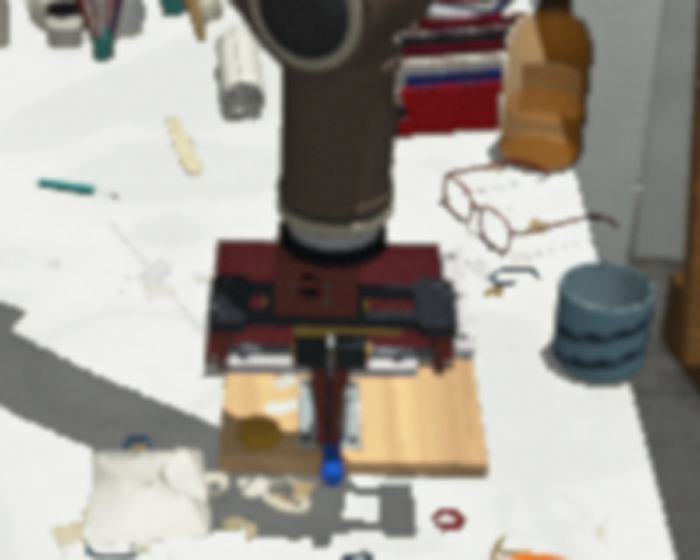

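The push force dropped to nothing near z=0.10, so it has snapped. I'll retreat and check with several views.

Run:
```python
from cell import manip
from h import *
import pickle
manip.move_l(J(0,-.286,.20),velocity=.2)
manip.reach(J(-.05,-.02,.33),q(np.pi+JT))
cs={n:manip.get_image(n) for n in("top","side","wrist")}
pickle.dump(cs,open("c8.pkl","wb"))
cv2.imwrite("pics/t8.png",cv2.resize(cs["top"]["image"][142:228,245:365,::-1],None,fx=6.5,fy=6.5,interpolation=cv2.INTER_CUBIC))
cv2.imwrite("pics/s8.png",cv2.resize(cs["side"]["image"][185:275,295:395,::-1],None,fx=6.5,fy=6.5,interpolation=cv2.INTER_CUBIC))
cv2.imwrite("pics/w8.png",cs["wrist"]["image"][:,:,::-1])
print(manip.sense()["time"])
```

```text
33.8167
```

View pics/s8.png

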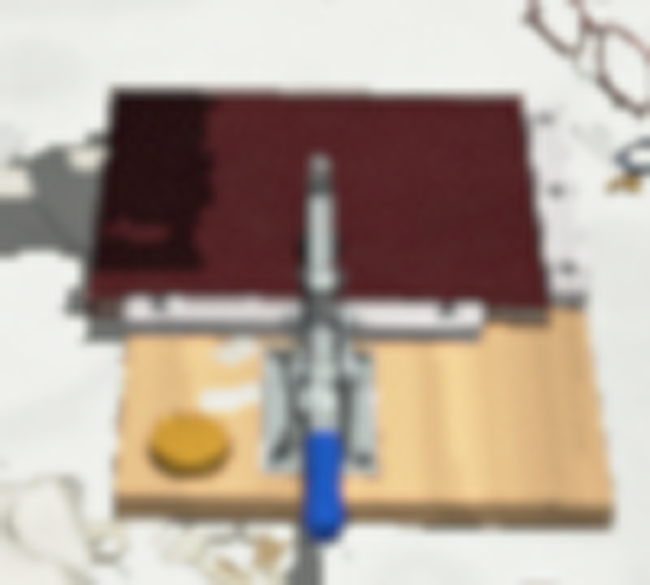

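View pics/w8.png

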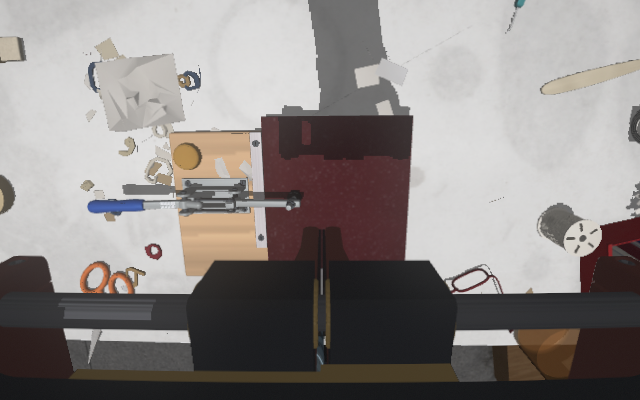

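View pics/t8.png

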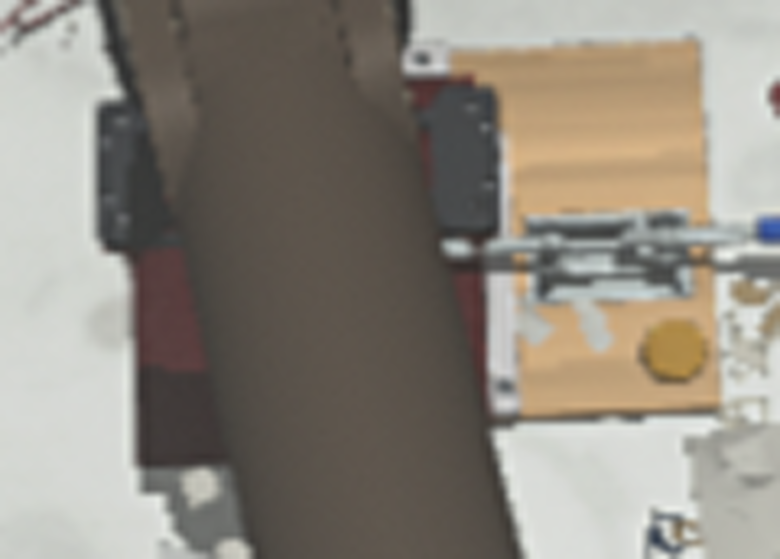

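Run:
```python
from cell import manip
from h import *
import pickle
cs=pickle.load(open("c8.pkl","rb"))
for a in (1.2,1.58,1.75):
    b=a-.284;P=J(0,-.202-.123*np.sin(b),.058+.123*np.cos(b))
    print(a,[np.round(proj(cs[n],P)[0],1).tolist() for n in("side","wrist")])
manip.reach(J(-.06,-.06,.27),q(np.pi/2+JT))
d=manip.get_image("wrist");im=d["image"][:,:,::-1]
cv2.imwrite("pics/w9.png",im)
pickle.dump(d,open("w9.pkl","wb"))
cv2.imwrite("pics/w9a.png",cv2.resize(im[0:260,260:510],None,fx=2.3,fy=2.3,interpolation=cv2.INTER_CUBIC))
d=manip.get_image("top");cv2.imwrite("pics/t9.png",cv2.resize(d["image"][142:228,245:365,::-1],None,fx=6.5,fy=6.5,interpolation=cv2.INTER_CUBIC))
```

```text
1.2 [[342.3, 242.1], [75.4, 219.2]]
1.58 [[341.9, 260.1], [82.0, 208.7]]
1.75 [[341.7, 267.4], [89.6, 204.1]]
```

View pics/w9a.png

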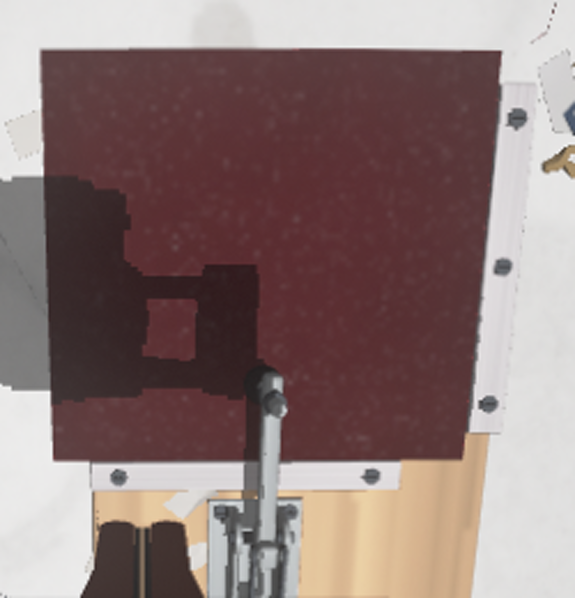

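Run:
```python
import cv2
a=cv2.imread("pics/w9.png")
cv2.imwrite("pics/w9b.png",cv2.resize(a[60:220,430:500],None,fx=3.7,fy=3.7,interpolation=cv2.INTER_CUBIC))
cv2.imwrite("pics/w9c.png",cv2.resize(a[170:230,270:480],None,fx=3.8,fy=3.8,interpolation=cv2.INTER_CUBIC))
```

```text
(no output)
```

View pics/w9b.png

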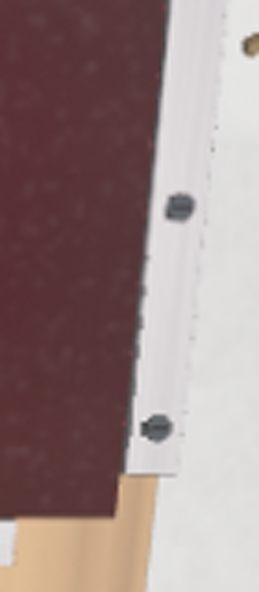

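View pics/w9c.png

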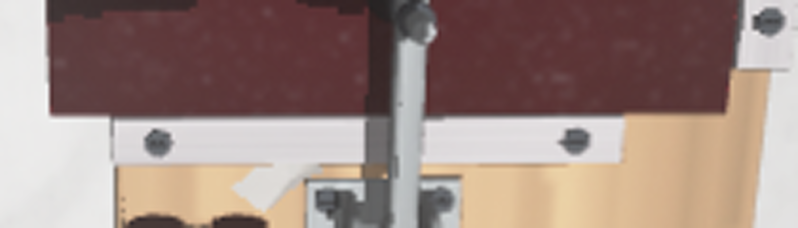

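The lock is confirmed: the handle tip matches the 1.75 prediction in both views. I'll measure the dark line at the back stop, since it looks slightly wider toward the clamp end.

Run:
```python
from h import *
import pickle
from scipy.ndimage import map_coordinates
for f in("w4.pkl","w9.pkl"):
    c=pickle.load(open(f,"rb"));im=c["image"].astype(float)
    print(f,"cam",toJ(np.array(c["pose"])[:3,3]))
    for y in np.arange(-.085,.09,.02):
        xs=np.arange(.095,.125,.0005)
        px=proj(c,[J(x,y,.029) for x in xs])
        g=[map_coordinates(im[:,:,k],[px[:,1],px[:,0]],order=1) for k in range(3)]
        R,G=g[0],g[1]
        eb=next((xs[i] for i in range(len(xs)) if R[i]-G[i]<25),None)   # leaves burgundy
        es=next((xs[i] for i in range(len(xs)) if G[i]>150),None)
        print("  back y",round(y,3),eb,es)
    for x in (-.085,-.06,-.03,.03,.05,.07):
        ys=-np.arange(.09,.115,.0005)
        px=proj(c,[J(x,y,.029) for y in ys])
        g=[map_coordinates(im[:,:,k],[px[:,1],px[:,0]],order=1) for k in range(3)]
        R,G=g[0],g[1]
        print("  side x",x,next((ys[i] for i in range(len(ys)) if R[i]-G[i]<25),None),next((ys[i] for i in range(len(ys)) if G[i]>150),None))
```

```text
w4.pkl cam [-0.0594  0.0482  0.4214]
  back y -0.085 0.11100000000000002 0.11300000000000002
  back y -0.065 0.11050000000000001 0.11300000000000002
  back y -0.045 0.11050000000000001 0.11250000000000002
  back y -0.025 0.11050000000000001 0.11250000000000002
  back y -0.005 0.11100000000000002 0.11200000000000002
  back y 0.015 0.11050000000000001 0.11200000000000002
  back y 0.035 0.11000000000000001 0.11200000000000002
  back y 0.055 0.11050000000000001 0.11200000000000002
  back y 0.075 0.11000000000000001 0.11250000000000002
  side x -0.085 -0.10250000000000001 -0.10500000000000001
  side x -0.06 -0.10250000000000001 -0.10400000000000001
  side x -0.03 -0.10250000000000001 -0.10400000000000001
  side x 0.03 -0.10200000000000001 -0.10350000000000001
  side x 0.05 -0.0975 None
  side x 0.07 -0.0965 None
w9.pkl cam [-0.0602  0.0087  0.4328]
  back y -0.085 0.11100000000000002 0.11300000000000002
  back y -0.065 0.11050000000000001 0.11300000000000002
  back y -0.045 0.11050000000000001 0.11300000000000002
  back y -0.025 0.11100000000000002 0.11250000000000002
  back y -0.005 0.11050000000000001 0.11250000000000002
  back y 0.015 0.11050000000000001 0.11200000000000002
  back y 0.035 0.11050000000000001 0.11250000000000002
  back y 0.055 0.11000000000000001 0.11250000000000002
  back y 0.075 0.11000000000000001 0.11200000000000002
  side x -0.085 -0.10250000000000001 -0.10400000000000001
  side x -0.06 -0.10250000000000001 -0.10400000000000001
  side x -0.03 -0.10200000000000001 -0.10350000000000001
  side x 0.03 -0.10200000000000001 -0.10350000000000001
  side x 0.05 -0.10200000000000001 -0.10350000000000001
  side x 0.07 -0.10200000000000001 -0.10350000000000001
```

Run:
```python
from cell import manip
s=manip.sense();print(s["time"],s["position"],s["ft_force"])
manip.finish_job()
```

```text
35.2167 [0.52197293 0.05673769 0.27012284] [ 0.59108419  0.37288524 -0.25629242]
the job is handed in; nothing more can be done
```

The book is against both stops and the clamp is locked on it. I handed the job in at about 35 s of the 64 s allowed, with the arm clear of everything.

**Book:** I pushed the spine and then the left edge with the open fingertips, twice each. Each push ended on the force limit. The second push on each edge stopped within 0.2 mm of the first.

**Clamp:** With the fingers closed I pushed the lever outward until it fell. I then pressed the handle down until the force dropped away as it snapped over.

**Last checks:**
- **Lock:** the handle tip matched the position predicted for the locked angle of 1.75 rad in both the side and wrist views. The foot end of the clamp arm is on the book.
- **Flushness:** a thin, even dark line about 1.5–2.5 mm wide shows along both stops. It did not change when the clamp closed, and there is no measurable wedge. I take most of it to be the stops' upper 2 mm of face plus image blur, so the pictures alone cannot rule out a gap of up to about 1 mm.
- **Position estimate:** the left-edge pushes stopped 2.7 mm short of where my first estimate of the jig's position put the stop. I took this as estimate error, about what a 2 mm calibration allows, and corrected the estimate by 2 mm.
- **Other things:** the arm never worked near the other loose items. The wax, spool, folder and ripper looked undisturbed in the last views; I did not check the tape and brush again.

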